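# Empty the drop-bottom hopper and bolt its trap

## Robot

A 7-joint arm with a two-finger parallel gripper is mounted at the origin on a cart in front of the work surface, level with it; the furniture and walls round the work are solid. World frame = base frame: x ahead of the robot, y to its left, z up, the work surface at z = 0. Lengths are in m, angles in rad, forces in N, time in s.
With the tool pointing down it reaches from about 0.425 to 0.95 m from the base axis. Payload 4.7 kg.
Tool frame: the origin (TCP) lies at the very end of the fingers, on their centre line; the grasp point (between the pads) lies 19 mm behind it; z points along the fingers, y is the line along which they close (so a half turn about z gives the same grasp; the last joint's range is limited). The gripper opens to 85 mm and grips with 20 to 120 N. Pads are 22 mm wide; open, the fingers measure 114 mm over their backs; the gripper's body (76 mm by 85 mm) begins 54 mm behind the grasp point. The pads swing forward as they close: fully open they stand 13 mm farther back than shut.
Start: joints at [1.213, 0.469, -0.049, 1.532, 0.024, 1.141, -0.082], TCP at [0.218, -0.639, 0.231] pointing down, gripper open.
Joint ranges: [-2.59, 2.59], [-0.33, 1.99], [-1.39, 1.29], [0.1, 2.45], [-1.04, 4.18], [0.21, 1.99], [-2.66, 2.66]. Speed limits (rad/s): [2.57, 2.57, 3.14, 3.14, 3.14, 3.14, 3.14].

## Interface

Orientations are given as a rotation vector (axis times angle).
In Python, from station import env gives the robot as it stands. The module is installed in compiled form; this text tells all that it offers.
- The arm moves only by the tool send_rows, never from a script. Its argument "plan" is a list of rows, each an object of numbers: "jaw": the closure, from 0 (fully open) to 1 (shut); "x", "y", "z": the shift along the tool's x, y, z in m; "rx", "ry", "rz": the turn, a rotation vector about the tool's x, y, z in rad. A call has 1 to 12 rows; each row shifts and turns the commanded pose from where the row before left it, along the tool's axes as they then stand; what a row does not reach is not made up. A row lasts 1/8 s, in which the tool goes at most 62.5 mm and 10.7 degrees, less where a joint would pass 70% of its speed; a pose out of reach is approached as far as the arm can. A call with a gripper value outside its range is refused whole. The fingers move at their own pace and stop on an object; "squeeze" is the grip in N (left out, the last holds). Time passes only in rows, so rows that do not move let the fingers close. It gives the time, the measured TCP pose, the force, the opening and the grip force at its end, in the units of the state.
- env.read_state(): the state, without advancing time (a new reading comes with each control period).
- env.grab_frame(name): name is "side" or "top"; returns the picture (480x640x3 uint8, red, green, blue); there is no depth.
- env.get_calibration(name): a dict with "fx", "fy", "cx", "cy" (pixels), "R" (3x3) and "t" (3): a world point X has camera coordinates R X + t. Camera axes: x right, y down, z forward; pixel columns grow to the right and rows downward; lengths in m; the calibration is good to about 2 mm. A picture is of the moment at which its call begins. get_calibration takes no time and is no camera call.
- env.sign_off(): hands the job in; it is judged then, once.
Trained networks look in the newest picture that a camera, given by its name, has taken for a name from the list of things; names that differ only in an ending like _2 or _b are one class to them, and where a whole thing is asked for, a point or a joint stands for the part that bears it (a point fixed in the world has none). Each returns a list of dicts, best first, with "p" (0 to 1); they miss things now and then, are a little off and sometimes report something else, mostly with a low value. They report only what shows in the picture. A call takes as long as a camera call.
- env.search_frame(name, camera): "position" ([x, y, z] in m, in world coordinates, good to about 4 mm: the middle of the surface that is visible of it).
- env.masks_of(name, camera): "pixels" (480x640 bool, what is visible of it).
The state is a dict: "clock": time; "q": joint angles; "qd": joint speeds; "tau": joint torques, N m; "eef_pos": TCP position; "tcp_rot": TCP orientation; "wrist_force": force on the tool from outside, world axes, zero at the start; "moment": the same for the moment, N m; "opening": finger opening in m; "grip_force": force on a finger pad.
Only numpy, scipy, OpenCV 4.12 (cv2) and the standard library are available. Lean on these libraries where they do the work, as an engineer would, in place of code of your own. Each camera call takes 0.05 s, during which the arm holds its last target. There are 200 camera calls.

## Task

Swing the hopper's trap-door right open with its lever so that all four sample pots drop into the tray below, then swing it fully shut again. Take the flat screwdriver from its stand, feel for the slot of the latch screw, turn it clockwise until the bolt is fully home under the shut trap, and put the screwdriver back upright in its stand. Leave the tray where it is and do not disturb the other things on the bench.

Things in the scene. Friction and masses are not known exactly. Their poses are not given: they have to be found in the camera images.
- hopper: drop-bottom hopper, fixed: aluminium bin (inside 80 x 80 mm, top 208 mm high) on four legs over a tray. Origin on the worktop under the bin's centre; z up, -x to the lever side (its front), y to the left for one facing that front. Frame reaches 56 mm to front and back, 68 mm to either side; on the right (-y) a latch housing reaches y = -126 mm, top at z = 142 mm, x -30 to 30 mm
- lever_knob (a point): centre of the black knob of the trap's lever: cylinder 22 mm across, 36 mm long along the hopper's x, at x = -83 mm in the hopper's frame. Trap shut: y = 92, z = 222 mm there; it swings on an arc across the front to y = -22, z = 208 mm when fully open. The bare rod (9 mm) is behind it at x = -70 mm
- trap_shaft (a point): the trap's hinge line, at the lever's plane: it runs along the hopper's x through y = 44, z = 140 mm in its frame. The knob's centre is 95 mm from it. The trap's plate, 78 x 92 x 4 mm, reaches from here to y = -48 mm when shut
- trap (a joint): angle of trap and lever, rad: 0 shut (at the start), 1.3 fully open, plate hanging down; hard stops at both. Pushing the knob to the right (hopper -y) opens, to the left shuts. Stiff hinge (1 to 2 N at the knob): it stays where it is left, also under the load
- bolt (a joint): travel of the steel bolt that the screw throws under the trap's free edge, m: about 0 withdrawn, 0.010 fully home. It does not move in the first part of the screw's turn, only later. It only passes under a trap that is shut; once thrown it keeps an open trap from shutting
- screw_top (a point): on the vertical axis of the slotted screw, level with the top of its head (z = 152 mm), on the latch housing at x = 0, y = -98 mm in the hopper's frame; does not turn with the screw. Head 31 mm across in a fixed ring of equal height, 42 mm outside. Slot right across the head, 6 mm wide, 7 mm deep. The screw is stiff (0.1 N m): a light touch does not turn it
- screw_floor (a point): centre of the floor of the screw's slot, 7 mm below screw_top; does not turn with the screw. Slot direction at the start, not given: anywhere from 0.5 rad anticlockwise to 0.3 rad clockwise (from above) of the hopper's x axis. Clockwise throws the bolt; at the hard stop, bolt fully home, the slot is 1.2 rad clockwise of that axis
- driver: flat screwdriver, 115 mm long, 0.12 kg, standing blade down in its wooden stand. Origin at the middle of the blade's end; z up along the shank to the handle. Blade 20 mm wide along its x, 3 mm thick along its y, 14 mm long; shank 10 mm across; steel flange 42 mm across at z = 50 to 55 mm, which rests on the stand; wooden handle 24 x 24 mm square with its faces square to x and y, z = 55 to 115 mm
- driver_tip (a point): middle of the end of the screwdriver's blade (the same point as the driver's origin)
- stand: wooden stand, fixed block 64 x 64 x 56 mm; origin at the centre of its underside
- stand_hole (a point): centre of the mouth of the stand's upright through hole, 30 mm across, on its top (z = 56 mm). With the driver put away, its tip is 50 mm below this point
- tray: open grey tray 150 x 104 x 35 mm, walls 3 mm, 0.6 kg, loose, standing centred under the hopper, long side along the hopper's x; a fixed sloping sheet on the right guides the drop into it; origin at the centre of its underside
- pot_0: sample pot, upright at the start on the trap inside the hopper: plastic cylinder 20 mm across with a screw cap 22 mm across, 26 mm high, about 20 g; origin at the centre of its underside
- pot_1: sample pot, upright at the start on the trap inside the hopper: plastic cylinder 20 mm across with a screw cap 22 mm across, 26 mm high, about 20 g; origin at the centre of its underside
- pot_2: sample pot, upright at the start on the trap inside the hopper: plastic cylinder 20 mm across with a screw cap 22 mm across, 26 mm high, about 20 g; origin at the centre of its underside
- pot_3: sample pot, upright at the start on the trap inside the hopper: plastic cylinder 20 mm across with a screw cap 22 mm across, 26 mm high, about 20 g; origin at the centre of its underside
- amber_bottle: bystander: brown glass bottle with a cap, 59 mm across, 114 mm high; origin at its underside
- cream_pot: bystander: low round pot, 65 mm across, 29 mm high; origin at its underside
- beaker: bystander: small glass beaker, 49 mm across, 59 mm high; origin at its underside
- folding_loupe: bystander: folding loupe, 27 x 42 x 13 mm; origin at its underside
- tweezers: bystander: steel tweezers, 16 x 122 x 9 mm, lying; origin at their underside

How it is judged:
By the outcome, as a careful person would: the job done as asked, in the order asked, and still so for the second after the job is handed in, with the robot touching nothing.
It also fails if it takes over 72 s, if anything falls off the work surface, if the arm or the gripper's body presses on something with over 40 N, if the wrist force passes 120 N, or if a joint passes its speed limit or range.

## Working session

There is one attempt and no reset: what is moved stays moved. The work goes in short steps, Python scripts to look and compute and a tool call to move; the robot and the scene stay as the last step left them, time stands still between calls to the robot, and variables do not carry over. Pictures are saved under pics/ and viewed, at most 10 in all, crops included, and the job is handed in when it is done.

Besides the shell and the picture viewer there is one more tool, called after "Call:" in YAML: its name, and indented under it one key for each argument. send_rows: Moves the arm, as the interface text tells. Its arguments: {"type":"object","properties":{"plan":{"type":"array"},"squeeze":{"type":"number"}},"required":["plan"]}

```bash
mkdir -p pics; ls; python3 - <<'E'
from station import env
import cv2,numpy as np
for c in("side","top"):
    im=env.grab_frame(c); cv2.imwrite(f"pics/{c}0.png",im[:,:,::-1])
    k=env.get_calibration(c); print(c,k["fx"],k["cx"],k["cy"],(-np.array(k["R"]).T@np.array(k["t"])).round(3),np.array(k["R"]).round(2).tolist())
    for n in["hopper","lever_knob","trap_shaft","screw_top","driver","stand","stand_hole","tray"]:
        print(n,[(round(d["p"],2),np.round(d["position"],4).tolist()) for d in env.search_frame(n,c)[:2]])
s=env.read_state();print({k:np.round(v,3).tolist() for k,v in s.items()})
E
```

```text
pics
side 513.162706231349 327.13807752952295 237.71516411348617 [ 0.387 -0.853  0.765] [[0.99, -0.16, -0.02], [-0.11, -0.58, -0.8], [0.11, 0.8, -0.59]]
hopper [(0.67, [0.5663, -0.0815, 0.1651]), (0.66, [0.4243, -0.2025, 0.0883])]
lever_knob [(0.95, [0.494, 0.0161, 0.2038]), (0.28, [0.5649, -0.0822, 0.1657])]
trap_shaft [(0.63, [0.3714, 0.1707, 0.0076]), (0.59, [0.5643, -0.0823, 0.1687])]
screw_top [(0.84, [0.5627, -0.0802, 0.1672])]
driver [(0.88, [0.4239, -0.2012, 0.0893])]
stand [(0.94, [0.4298, -0.2218, 0.0486])]
stand_hole [(0.65, [0.4272, -0.2178, 0.0476]), (0.38, [0.5665, -0.0813, 0.1654])]
tray [(0.61, [0.5334, -0.0504, 0.012])]
top 558.0745652207478 319.2291557341758 228.54462663252332 [0.424 0.003 1.27 ] [[-0.0, -1.0, 0.0], [-1.0, 0.0, -0.08], [0.08, -0.0, -1.0]]
hopper [(0.98, [0.5768, -0.0665, 0.1527])]
lever_knob [(0.84, [0.5651, -0.0282, 0.1397]), (0.73, [0.5836, -0.0626, 0.1528])]
trap_shaft [(0.68, [0.5846, -0.0629, 0.151])]
screw_top [(0.56, [0.5799, -0.0636, 0.1593])]
driver [(0.73, [0.4308, -0.1841, 0.0972])]
stand [(0.73, [0.5943, -0.0226, 0.1688]), (0.65, [0.4279, -0.1788, 0.0566])]
stand_hole [(0.92, [0.4303, -0.183, 0.0556])]
tray [(0.69, [0.5223, -0.056, 0.0042]), (0.37, [0.5793, -0.063, 0.1565])]
{'clock': 0.9, 'q': [1.213, 0.469, -0.049, 1.533, 0.024, 1.141, -0.082], 'qd': [0.001, 0.001, -0.0, -0.001, 0.0, -0.001, -0.002], 'tau': [-0.0, -51.016, -0.047, -23.802, 0.011, 0.001, -0.0], 'eef_pos': [0.218, -0.639, 0.231], 'tcp_rot': [3.099, 0.514, 0.0], 'wrist_force': [-0.22, -0.318, -0.215], 'moment': [0.01, -0.004, 0.022], 'grip_force': 0.0, 'opening': 0.085}
```

View pics/side0.png

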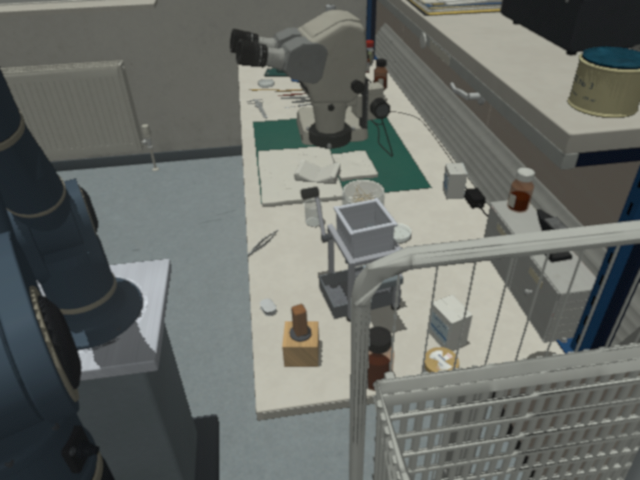

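View pics/top0.png

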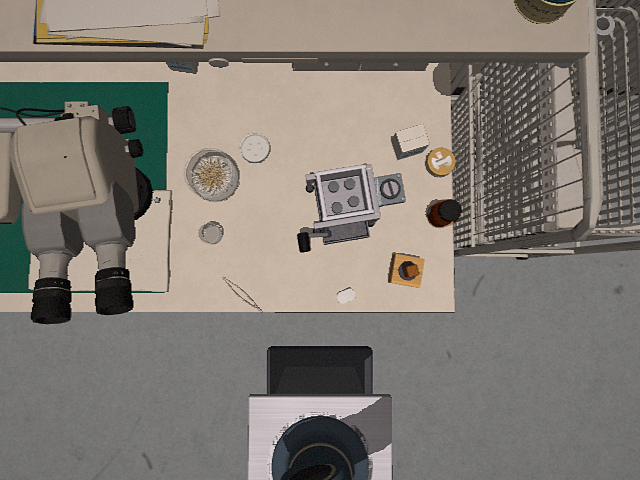

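```bash
python3 - <<'E'
import cv2
im=cv2.imread("pics/top0.png")[155:295,285:465]
cv2.imwrite("pics/c1.png",cv2.resize(im,(720,560),interpolation=cv2.INTER_CUBIC))
E
```

```text
(no output)
```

View pics/c1.png

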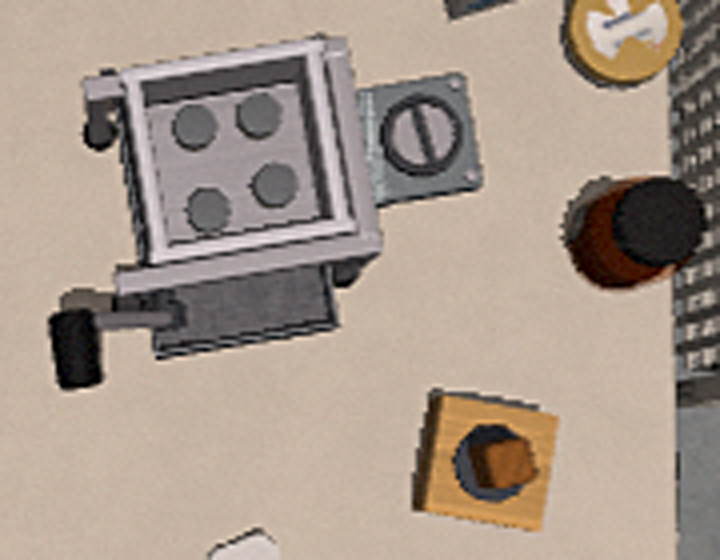

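```bash
cat > h.py <<'E'
from station import env
import numpy as np,cv2
from scipy.optimize import least_squares
from scipy.spatial.transform import Rotation as Ro
def proj(c,X):
    k=env.get_calibration(c);p=np.atleast_2d(X)@np.array(k["R"]).T+np.array(k["t"])
    return np.c_[k["fx"]*p[:,0]/p[:,2]+k["cx"],k["fy"]*p[:,1]/p[:,2]+k["cy"]]
def unproj(c,uv,z):
    k=env.get_calibration(c);R=np.array(k["R"]);o=-R.T@np.array(k["t"])
    d=R.T@np.array([(uv[0]-k["cx"])/k["fx"],(uv[1]-k["cy"])/k["fy"],1]);return o+d*(z-o[2])/d[2]
def W(h,P):
    c,s=np.cos(h[2]),np.sin(h[2]);P=np.atleast_2d(P)
    return np.c_[h[0]+c*P[:,0]-s*P[:,1],h[1]+s*P[:,0]+c*P[:,1],P[:,2]]
E
python3 - <<'E'
from h import *
C=lambda a:np.array(a)/4+[285-.375,155-.375]
# centre, screw, knob, latch corners (front right is lower)
P=np.array([[0,0,.208],[0,-.098,.152],[-.083,.092,.222],[.030,-.126,.142],[-.030,-.126,.142]])
uv=C([[236,152.5],[420,134],[76,348],[460,75],[482,188]])
f=least_squares(lambda h:(proj("top",W(h,P))-uv).ravel(),[.57,-.04,0.1]);h=f.x
print(h,f.fun.reshape(-1,2).round(1).tolist())
a,b=unproj("top",C([412,108]),.152),unproj("top",C([430,160]),.152)
d=a-b;print("slot yaw",np.arctan2(d[1],d[0]),"rel",np.arctan2(d[1],d[0])-h[2])
S=[unproj("top",C(q),.056) for q in[[438,393],[558,413],[543,530],[425,513]]]
print("stand",np.mean(S,0),[np.arctan2(*(S[i]-S[j])[[1,0]]) for i,j in((0,3),(1,2))],[np.linalg.norm(S[i]-S[i-1]) for i in range(4)])
print("handle",unproj("top",C([515,463]),.121),"flange",unproj("top",C([495,462]),.061))
for n,p in(("knob",P[2]),("screw",P[1]),("centre",P[0])): print(n,W(h,p),proj("side",W(h,p)))
im=env.grab_frame("side")[:,:,::-1]
for p in np.r_[P,[[.056,.068,.208],[-.056,.068,0],[-.056,-.068,.14]]]:
    u=proj("side",W(h,p))[0]; im=cv2.circle(im.copy(),tuple(np.int32(u*4)),3,(0,0,255),-1,shift=2) if 0 else cv2.drawMarker(im.copy(),tuple(np.int32(u.round())),(0,0,255),0,5)
cv2.imwrite("pics/c2.png",cv2.resize(im[180:380,240:440],(600,600),interpolation=cv2.INTER_CUBIC))
E
```

```text
[ 0.57880903 -0.04599882  0.16285237] [[-0.3, -0.4], [0.3, 0.4], [-0.8, 0.7], [0.6, -0.7], [0.3, -0.2]]
slot yaw 0.32054177985908927 rel 0.15768940821183866
stand [ 0.43066659 -0.19110687  0.056     ] [np.float64(-0.11952286452929425), np.float64(-0.14340880050646745)] [np.float64(0.06540517382972431), np.float64(0.0660071310111727), np.float64(0.06389311726414264), np.float64(0.06442787183900742)]
handle [ 0.42984144 -0.19303855  0.121     ] flange [ 0.43070199 -0.19247082  0.061     ]
knob [[0.48199093 0.03132683 0.222     ]] [[310.49142832 192.9981189 ]]
screw [[ 0.59469811 -0.14270217  0.152     ]] [[384.19392696 267.6052593 ]]
centre [[ 0.57880903 -0.04599882  0.208     ]] [[365.41327599 214.86586176]]
```

View pics/c2.png

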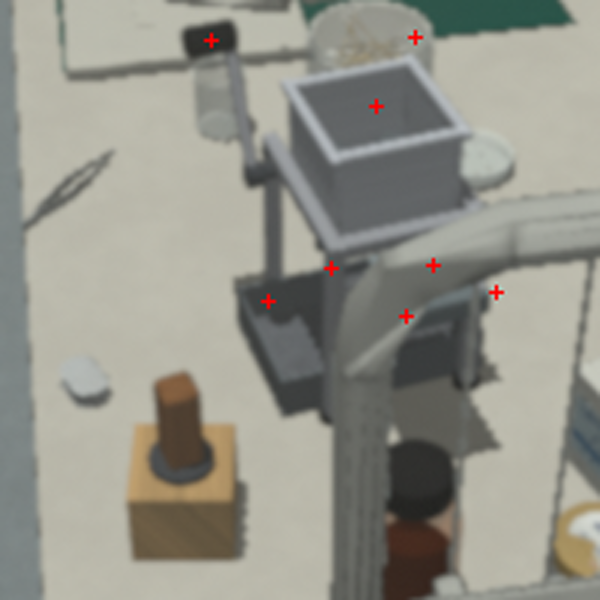

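Call:
send_rows:
  plan:
    - {"jaw": 0.4, "x": 0.0345, "y": -0.0422, "z": -0.0086}
    - {"jaw": 0.4, "x": 0.0345, "y": -0.0422, "z": -0.0086}
    - {"jaw": 0.4, "x": 0.0345, "y": -0.0422, "z": -0.0086}
    - {"jaw": 0.4, "x": 0.0345, "y": -0.0422, "z": -0.0086}
    - {"jaw": 0.4, "x": 0.0345, "y": -0.0422, "z": -0.0086}
    - {"jaw": 0.4, "x": 0.0345, "y": -0.0422, "z": -0.0086}
    - {"jaw": 0.4, "x": 0.0345, "y": -0.0422, "z": -0.0086}
    - {"jaw": 0.4, "x": 0.0345, "y": -0.0422, "z": -0.0086}
    - {"jaw": 0.4, "x": 0.0365, "y": -0.0425}
    - {"jaw": 0.4, "x": 0.0365, "y": -0.0425}
    - {"jaw": 0.4, "x": 0.0365, "y": -0.0425}
    - {"jaw": 0.4, "x": 0.0365, "y": -0.0425}

```text
invalid input at $.plan[0]: expected keys jaw, x, y, z, rx, ry, rz
```

```bash
cat >> h.py <<'E'
H=np.array([.5788,-.0460,.1629])
def to(target,yaw_y=None):
    "tool-frame shift to world target; rz to bring tool y to world yaw (mod pi)"
    s=env.read_state();R=Ro.from_rotvec(s["tcp_rot"]);p=np.array(s["eef_pos"])
    y=R.as_matrix()[:,1];a=np.arctan2(y[1],y[0])
    print("clock",s["clock"],"pos",p.round(4),"down",R.as_matrix()[:,2].round(3),"ytool yaw",round(a,3),"open",s["opening"],"F",np.round(s["wrist_force"],1),"grip",s["grip_force"],"q",np.round(s["q"],2))
    if target is not None: print(" shift",R.inv().apply(np.array(target)-p).round(4))
    if yaw_y is not None: print(" rz",round(-((yaw_y-a+np.pi/2)%np.pi-np.pi/2),3))
E
python3 -c "
from h import *
to(W(H,[-.09,.092,.30])[0],H[2]+np.pi/2)"
```

```text
clock 0.95 pos [ 0.218  -0.6389  0.2313] down [ 0. -0. -1.] ytool yaw -1.242 open 0.08534714376584052 F [ 0.8  0.1 -0.5] grip 0.0 q [ 1.21  0.47 -0.05  1.53  0.02  1.14 -0.08]
 shift [ 0.4593 -0.5502 -0.0687]
 rz 0.166
```

Call:
send_rows:
  plan:
    - {"jaw": 0.4, "x": 0.0345, "y": -0.0422, "z": -0.0086, "rx": 0, "ry": 0, "rz": 0}
    - {"jaw": 0.4, "x": 0.0345, "y": -0.0422, "z": -0.0086, "rx": 0, "ry": 0, "rz": 0}
    - {"jaw": 0.4, "x": 0.0345, "y": -0.0422, "z": -0.0086, "rx": 0, "ry": 0, "rz": 0}
    - {"jaw": 0.4, "x": 0.0345, "y": -0.0422, "z": -0.0086, "rx": 0, "ry": 0, "rz": 0}
    - {"jaw": 0.4, "x": 0.0345, "y": -0.0422, "z": -0.0086, "rx": 0, "ry": 0, "rz": 0}
    - {"jaw": 0.4, "x": 0.0345, "y": -0.0422, "z": -0.0086, "rx": 0, "ry": 0, "rz": 0}
    - {"jaw": 0.4, "x": 0.0345, "y": -0.0422, "z": -0.0086, "rx": 0, "ry": 0, "rz": 0}
    - {"jaw": 0.4, "x": 0.0345, "y": -0.0422, "z": -0.0086, "rx": 0, "ry": 0, "rz": 0}
    - {"jaw": 0.4, "x": 0.0365, "y": -0.0425, "z": 0, "rx": 0, "ry": 0, "rz": 0}
    - {"jaw": 0.4, "x": 0.0365, "y": -0.0425, "z": 0, "rx": 0, "ry": 0, "rz": 0}
    - {"jaw": 0.4, "x": 0.0365, "y": -0.0425, "z": 0, "rx": 0, "ry": 0, "rz": 0}
    - {"jaw": 0.4, "x": 0.0365, "y": -0.0425, "z": 0, "rx": 0, "ry": 0, "rz": 0.166}

```text
clock: 2.45
eef_pos: [0.4521, -0.0257, 0.3006]
tcp_rot: [3.129, 0.276, 0.002]
wrist_force: [0.6, 0.5, -0.6]
opening: 0.0508
grip_force: 0.0
```

```bash
python3 -c "
from h import *
to(W(H,[-.09,.092,.30])[0],H[2]+np.pi/2)"
```

```text
clock 2.45 pos [ 0.4521 -0.0257  0.3006] down [ 0.001 -0.001 -1.   ] ytool yaw -1.395 open 0.050781297676157175 F [ 0.6  0.5 -0.6] grip 0.0 q [ 0.49  0.07 -0.55  1.91  0.04  1.17 -1.47]
 shift [ 0.0324 -0.051   0.0006]
 rz 0.013
```

Call:
send_rows:
  plan:
    - {"jaw": 0.4, "x": 0.0297, "y": -0.0482, "z": 0, "rx": 0, "ry": 0, "rz": 0}
    - {"jaw": 0.4, "x": 0, "y": 0, "z": 0, "rx": 0, "ry": 0, "rz": 0}
    - {"jaw": 0.4, "x": 0, "y": 0, "z": 0.02, "rx": 0, "ry": 0, "rz": 0}
    - {"jaw": 0.4, "x": 0, "y": 0, "z": 0.022, "rx": 0, "ry": 0, "rz": 0}
    - {"jaw": 0.4, "x": 0, "y": 0, "z": 0.022, "rx": 0, "ry": 0, "rz": 0}
    - {"jaw": 0.4, "x": 0, "y": 0, "z": 0.022, "rx": 0, "ry": 0, "rz": 0}
    - {"jaw": 0.66, "x": 0, "y": 0, "z": 0, "rx": 0, "ry": 0, "rz": 0}
    - {"jaw": 0.66, "x": 0, "y": 0, "z": 0, "rx": 0, "ry": 0, "rz": 0}
    - {"jaw": 0.66, "x": 0, "y": 0, "z": 0, "rx": 0, "ry": 0, "rz": 0}
  squeeze: 20

```text
clock: 3.58
eef_pos: [0.4729, 0.0249, 0.2151]
tcp_rot: [3.128, 0.281, 0.003]
wrist_force: [-0.3, 0.4, -0.1]
opening: 0.0288
grip_force: 0.0
```

```bash
python3 - <<'E'
from h import *
to(W(H,[-.09,.092,.214])[0],H[2]+np.pi/2)
for n in range(0,14):
    a=1.3*n/12; r=.095; b=np.arctan2(.082,.048)+a; print(n,round(a,2),(np.array([.044+r*np.cos(b)-.092,.140+r*np.sin(b)-.222])).round(4))
im=env.grab_frame("side")[150:250,260:400,::-1];cv2.imwrite("pics/c3.png",cv2.resize(im,None,fx=5,fy=5,interpolation=2))
E
```

```text
clock 3.575 pos [0.4729 0.0249 0.2151] down [ 0.002 -0.001 -1.   ] ytool yaw -1.392 open 0.028762518423292964 F [-0.3  0.4 -0.1] grip 0.0 q [ 0.38  0.2  -0.59  1.99  0.14  0.98 -1.67]
 shift [ 0.003  -0.0049  0.0011]
 rz 0.016
0 0.0 [-0. -0.]
1 0.11 [-0.0092  0.0047]
2 0.22 [-0.0188  0.0084]
3 0.33 [-0.0287  0.011 ]
4 0.43 [-0.0389  0.0126]
5 0.54 [-0.0491  0.013 ]
6 0.65 [-0.0594  0.0123]
7 0.76 [-0.0695  0.0105]
8 0.87 [-0.0794  0.0077]
9 0.98 [-0.0889  0.0037]
10 1.08 [-0.098  -0.0012]
11 1.19 [-0.1064 -0.0071]
12 1.3 [-0.1142 -0.0138]
13 1.41 [-0.1211 -0.0214]
```

View pics/c3.png

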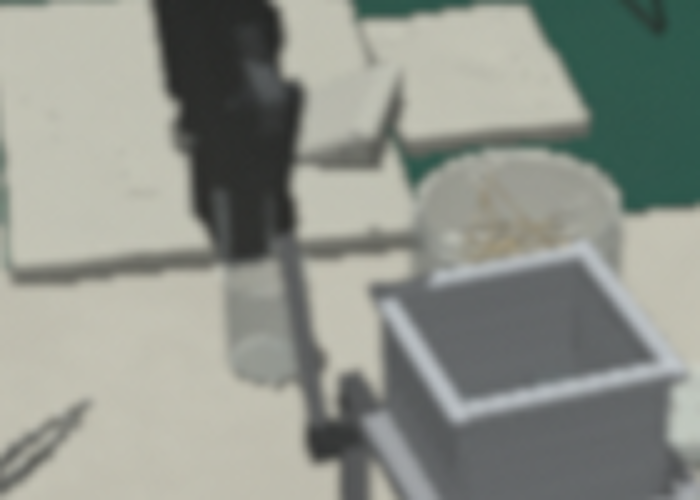

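Call:
send_rows:
  plan:
    - {"jaw": 0.66, "x": 0, "y": 0.0092, "z": -0.0047, "rx": 0, "ry": 0, "rz": 0.016}
    - {"jaw": 0.66, "x": 0, "y": 0.0096, "z": -0.0037, "rx": 0, "ry": 0, "rz": 0}
    - {"jaw": 0.66, "x": 0, "y": 0.0099, "z": -0.0026, "rx": 0, "ry": 0, "rz": 0}
    - {"jaw": 0.66, "x": 0, "y": 0.0102, "z": -0.0016, "rx": 0, "ry": 0, "rz": 0}
    - {"jaw": 0.66, "x": 0, "y": 0.0102, "z": -0.0004, "rx": 0, "ry": 0, "rz": 0}
    - {"jaw": 0.66, "x": 0, "y": 0.0103, "z": 0.0007, "rx": 0, "ry": 0, "rz": 0}
    - {"jaw": 0.66, "x": 0, "y": 0.0101, "z": 0.0018, "rx": 0, "ry": 0, "rz": 0}
    - {"jaw": 0.66, "x": 0, "y": 0.0099, "z": 0.0028, "rx": 0, "ry": 0, "rz": 0}
    - {"jaw": 0.66, "x": 0, "y": 0.0095, "z": 0.004, "rx": 0, "ry": 0, "rz": 0}
    - {"jaw": 0.66, "x": 0, "y": 0.0091, "z": 0.0049, "rx": 0, "ry": 0, "rz": 0}
    - {"jaw": 0.66, "x": 0, "y": 0.0084, "z": 0.0059, "rx": 0, "ry": 0, "rz": 0}

```text
clock: 5.0
eef_pos: [0.4898, -0.0804, 0.2066]
tcp_rot: [3.131, 0.257, -0.0]
wrist_force: [-0.2, 1.3, 1.1]
opening: 0.0288
grip_force: 0.5
```

```bash
python3 -c "
from h import *
to(W(H,[-.09,-.022,.200])[0],H[2]+np.pi/2)"
```

```text
clock 5.0 pos [ 0.4898 -0.0804  0.2066] down [-0. -0. -1.] ytool yaw -1.407 open 0.028796754781251467 F [-0.2  1.3  1.1] grip 0.4708179272711277 q [ 0.52  0.25 -0.52  1.95  0.15  0.98 -1.47]
 shift [0.0034 0.0025 0.0066]
 rz 0.001
```

Call:
send_rows:
  plan:
    - {"jaw": 0.66, "x": 0, "y": 0.0045, "z": 0.0035, "rx": 0, "ry": 0, "rz": 0}
    - {"jaw": 0.66, "x": 0, "y": 0.003, "z": 0.002, "rx": 0, "ry": 0, "rz": 0}
    - {"jaw": 0.66, "x": 0, "y": 0.002, "z": 0.001, "rx": 0, "ry": 0, "rz": 0}
    - {"jaw": 0.66, "x": 0, "y": 0, "z": 0, "rx": 0, "ry": 0, "rz": 0}

```text
clock: 5.5
eef_pos: [0.491, -0.0869, 0.2008]
tcp_rot: [-3.128, -0.26, 0.001]
wrist_force: [-2.6, 5.0, 3.8]
opening: 0.0288
grip_force: 2.9
```

```bash
python3 - <<'E'
from h import *
to(W(H,[-.09,-.022,.200])[0],H[2]+np.pi/2)
for c in("side","top"):
    im=env.grab_frame(c)[:,:,::-1];im=im[200:330,280:420] if c=="side" else im[155:285,285:425]
    cv2.imwrite(f"pics/{c}_o.png",im)
a=np.hstack([cv2.imread(f"pics/{c}_o.png") for c in("side","top")])
cv2.imwrite("pics/c4.png",cv2.resize(a,(800,372),interpolation=2))
for n in["pot_0"]:
  for c in("side","top"): print(c,[(round(d["p"],2),np.round(d["position"],3).tolist()) for d in env.search_frame(n,c)])
E
```

```text
clock 5.5 pos [ 0.491  -0.0869  0.2008] down [-0.001  0.002 -1.   ] ytool yaw -1.405 open 0.02881254831774747 F [-2.6  5.   3.8] grip 2.867005169391632 q [ 0.53  0.26 -0.52  1.96  0.15  0.97 -1.46]
 shift [ 0.0033 -0.0041  0.0008]
 rz 0.003
side [(0.64, [0.538, -0.061, 0.021])]
top []
```

View pics/c4.png

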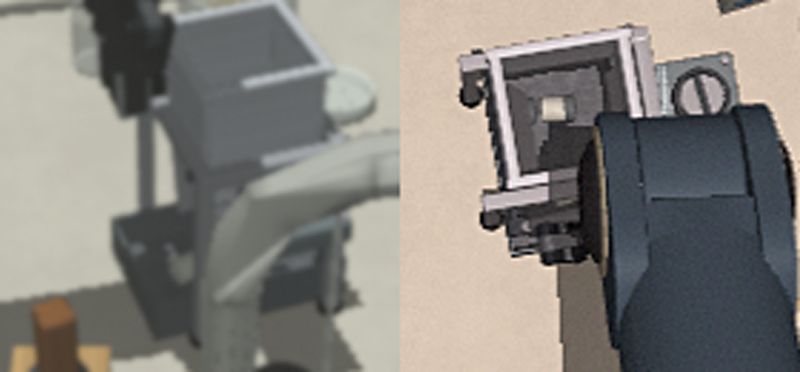

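Call:
send_rows:
  plan:
    - {"jaw": 0.66, "x": 0, "y": 0.0025, "z": 0.002, "rx": 0, "ry": 0, "rz": 0}
    - {"jaw": 0.66, "x": 0, "y": 0, "z": 0, "rx": 0, "ry": 0, "rz": 0}
    - {"jaw": 0.66, "x": 0, "y": 0, "z": 0, "rx": 0, "ry": 0, "rz": 0}

```text
clock: 6.08
eef_pos: [0.4916, -0.0871, 0.1994]
tcp_rot: [-3.126, -0.262, 0.0]
wrist_force: [-4.3, 10.0, 6.9]
opening: 0.0289
grip_force: 5.2
```

```bash
python3 - <<'E'
from h import *
to(W(H,[-.09,-.022,.200])[0],H[2]+np.pi/2)
for c in("side","top"):
    env.grab_frame(c)
    for d in env.masks_of("pot_0",c):
        ys,xs=np.nonzero(d["pixels"]);print(c,round(d["p"],2),len(xs),xs.mean().round(),ys.mean().round(),unproj(c,(xs.mean(),ys.mean()),.015).round(3))
E
```

```text
clock 6.075 pos [ 0.4916 -0.0871  0.1994] down [-0.     0.005 -1.   ] ytool yaw -1.404 open 0.028889936471987364 F [-4.3 10.   6.9] grip 5.153071582317352 q [ 0.53  0.26 -0.52  1.96  0.15  0.96 -1.46]
 shift [ 0.0027 -0.0044 -0.0006]
 rz 0.004
side 0.5 72 344.0 293.0 [ 0.536 -0.051  0.015]
```

Call:
send_rows:
  plan:
    - {"jaw": 0.66, "x": 0.002, "y": -0.008, "z": -0.002, "rx": 0, "ry": 0, "rz": 0}
    - {"jaw": 0.66, "x": 0, "y": -0.0084, "z": -0.0065, "rx": 0, "ry": 0, "rz": 0}
    - {"jaw": 0.66, "x": 0, "y": -0.0084, "z": -0.0059, "rx": 0, "ry": 0, "rz": 0}
    - {"jaw": 0.66, "x": 0, "y": -0.0091, "z": -0.0049, "rx": 0, "ry": 0, "rz": 0}
    - {"jaw": 0.66, "x": 0, "y": -0.0095, "z": -0.004, "rx": 0, "ry": 0, "rz": 0}
    - {"jaw": 0.66, "x": 0, "y": -0.0099, "z": -0.0028, "rx": 0, "ry": 0, "rz": 0}
    - {"jaw": 0.66, "x": 0, "y": -0.0101, "z": -0.0018, "rx": 0, "ry": 0, "rz": 0}
    - {"jaw": 0.66, "x": 0, "y": -0.0103, "z": -0.0007, "rx": 0, "ry": 0, "rz": 0}
    - {"jaw": 0.66, "x": 0, "y": -0.0102, "z": 0.0004, "rx": 0, "ry": 0, "rz": 0}
    - {"jaw": 0.66, "x": 0, "y": -0.0102, "z": 0.0016, "rx": 0, "ry": 0, "rz": 0}
    - {"jaw": 0.66, "x": 0, "y": -0.0099, "z": 0.0026, "rx": 0, "ry": 0, "rz": 0}
    - {"jaw": 0.66, "x": 0, "y": -0.0096, "z": 0.0037, "rx": 0, "ry": 0, "rz": 0}

```text
clock: 7.78
eef_pos: [0.4749, 0.0214, 0.2184]
tcp_rot: [3.131, 0.257, -0.001]
wrist_force: [-0.9, -1.5, 1.2]
opening: 0.029
grip_force: 0.7
```

```bash
python3 -c "
from h import *
to(W(H,[-.09,.092,.214])[0],H[2]+np.pi/2)"
```

```text
clock 7.775 pos [0.4749 0.0214 0.2184] down [-0. -0. -1.] ytool yaw -1.407 open 0.02899351712782656 F [-0.9 -1.5  1.2] grip 0.6679577752947807 q [ 0.39  0.2  -0.59  1.98  0.13  1.   -1.67]
 shift [ 0.0016 -0.0086  0.0044]
 rz 0.001
```

Call:
send_rows:
  plan:
    - {"jaw": 0.66, "x": 0, "y": -0.006, "z": 0.003, "rx": 0, "ry": 0, "rz": 0}
    - {"jaw": 0.66, "x": 0, "y": -0.005, "z": 0.0025, "rx": 0, "ry": 0, "rz": 0}
    - {"jaw": 0.66, "x": 0, "y": -0.004, "z": 0.001, "rx": 0, "ry": 0, "rz": 0}
    - {"jaw": 0.66, "x": 0, "y": 0, "z": 0, "rx": 0, "ry": 0, "rz": 0}
    - {"jaw": 0.66, "x": 0, "y": 0, "z": 0, "rx": 0, "ry": 0, "rz": 0}

```text
clock: 8.4
eef_pos: [0.4729, 0.0336, 0.2122]
tcp_rot: [3.129, 0.254, -0.0]
wrist_force: [0.9, -5.2, 1.9]
opening: 0.0289
grip_force: 2.5
```

```bash
python3 -c "
from h import *
to(W(H,[-.09,.092,.214])[0],H[2]+np.pi/2)"
```

```text
clock 8.4 pos [0.4729 0.0336 0.2122] down [-0.    -0.003 -1.   ] ytool yaw -1.409 open 0.028945264563704422 F [ 0.9 -5.2  1.9] grip 2.5376497954130173 q [ 0.36  0.21 -0.59  1.99  0.14  0.98 -1.71]
 shift [ 0.0016  0.0037 -0.0018]
 rz -0.001
```

Call:
send_rows:
  plan:
    - {"jaw": 0.66, "x": 0, "y": -0.003, "z": 0.0015, "rx": 0, "ry": 0, "rz": 0}
    - {"jaw": 0.66, "x": 0, "y": 0, "z": 0, "rx": 0, "ry": 0, "rz": 0}
    - {"jaw": 0.66, "x": 0, "y": 0, "z": 0, "rx": 0, "ry": 0, "rz": 0}

```text
clock: 8.78
eef_pos: [0.4731, 0.0339, 0.2116]
tcp_rot: [3.125, 0.251, 0.001]
wrist_force: [-0.1, -10.5, 7.2]
opening: 0.0288
grip_force: 5.3
```

Call:
send_rows:
  plan:
    - {"jaw": 0.66, "x": 0, "y": 0.007, "z": 0, "rx": 0, "ry": 0, "rz": 0}
    - {"jaw": 0.4, "x": 0, "y": 0, "z": 0, "rx": 0, "ry": 0, "rz": 0}
    - {"jaw": 0.4, "x": 0, "y": 0, "z": 0, "rx": 0, "ry": 0, "rz": 0}
    - {"jaw": 0.4, "x": 0, "y": 0, "z": -0.03, "rx": 0, "ry": 0, "rz": 0}
    - {"jaw": 0.4, "x": 0, "y": 0, "z": -0.04, "rx": 0, "ry": 0, "rz": 0}
    - {"jaw": 0.4, "x": 0, "y": 0.02, "z": -0.03, "rx": 0, "ry": 0, "rz": 0}
    - {"jaw": 0.4, "x": -0.01, "y": 0.05, "z": 0, "rx": 0, "ry": 0, "rz": 0}
    - {"jaw": 0.4, "x": -0.01, "y": 0.05, "z": 0, "rx": 0, "ry": 0, "rz": 0}
    - {"jaw": 0.4, "x": -0.01, "y": 0.05, "z": 0, "rx": 0, "ry": 0, "rz": 0}
    - {"jaw": 0.4, "x": 0, "y": 0, "z": 0, "rx": 0, "ry": 0, "rz": 0}

```text
clock: 10.02
eef_pos: [0.4708, -0.1449, 0.3102]
tcp_rot: [3.132, 0.245, -0.002]
wrist_force: [0.9, 0.3, -0.0]
opening: 0.0511
grip_force: 0.0
```

```bash
python3 - <<'E'
from h import *
to([.4305,-.1925,.25])
im=env.grab_frame("top")[:,:,::-1]
for d in env.masks_of("pot_0","top"): 
    ys,xs=np.nonzero(d["pixels"]);print("pot",d["p"],len(xs),xs.mean(),ys.mean())
a=cv2.resize(im[165:240,295:375],(400,375),interpolation=2)
im0=cv2.imread("pics/top0.png"); b=cv2.resize(im0[252:286,392:427],(386,375),interpolation=2)
cv2.imwrite("pics/c5.png",np.hstack([a,b]))
E
```

```text
clock 10.025 pos [ 0.4708 -0.1449  0.3102] down [-0.001 -0.    -1.   ] ytool yaw -1.414 open 0.05114043065767851 F [ 0.9  0.3 -0. ] grip 0.0 q [ 0.62  0.13 -0.45  1.82  0.06  1.2  -1.26]
 shift [-0.0471  0.0407  0.0603]
pot 0.69 1716 335.70454545454544 204.5920745920746
```

View pics/c5.png

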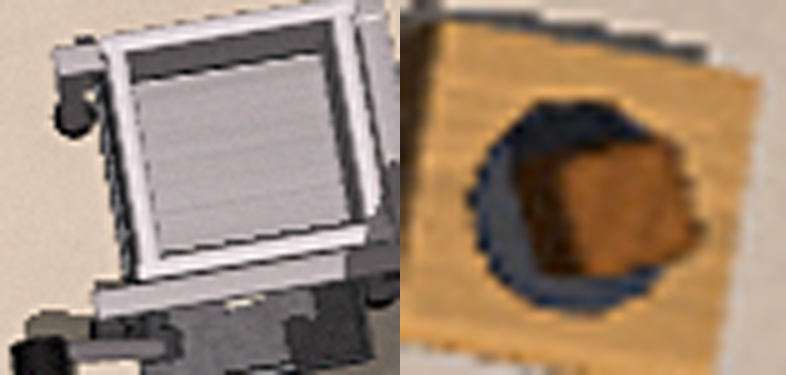

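Call:
send_rows:
  plan:
    - {"jaw": 0.3, "x": -0.0235, "y": 0.02, "z": 0.02, "rx": 0, "ry": 0, "rz": 0}
    - {"jaw": 0.3, "x": -0.0235, "y": 0.02, "z": 0.02, "rx": 0, "ry": 0, "rz": -0.1}
    - {"jaw": 0.3, "x": 0, "y": 0, "z": 0, "rx": 0, "ry": 0, "rz": -0.18}
    - {"jaw": 0.3, "x": 0, "y": 0, "z": 0, "rx": 0, "ry": 0, "rz": -0.18}
    - {"jaw": 0.3, "x": 0, "y": 0, "z": 0, "rx": 0, "ry": 0, "rz": -0.18}
    - {"jaw": 0.3, "x": 0, "y": 0, "z": 0, "rx": 0, "ry": 0, "rz": -0.18}
    - {"jaw": 0.3, "x": 0, "y": 0, "z": 0, "rx": 0, "ry": 0, "rz": -0.18}
    - {"jaw": 0.3, "x": 0, "y": 0, "z": 0, "rx": 0, "ry": 0, "rz": -0.18}
    - {"jaw": 0.3, "x": 0, "y": 0, "z": 0, "rx": 0, "ry": 0, "rz": -0.18}
    - {"jaw": 0.3, "x": 0, "y": 0, "z": 0, "rx": 0, "ry": 0, "rz": -0.18}
    - {"jaw": 0.3, "x": 0, "y": 0, "z": 0, "rx": 0, "ry": 0, "rz": -0.09}
    - {"jaw": 0.3, "x": 0, "y": 0, "z": 0, "rx": 0, "ry": 0, "rz": 0}

```text
clock: 11.62
eef_pos: [0.4321, -0.1862, 0.2709]
tcp_rot: [-1.958, -2.457, -0.001]
wrist_force: [-0.1, -0.4, 0.7]
opening: 0.0597
grip_force: 0.0
```

```bash
python3 -c "
from h import *
to([.4302,-.192,.079],.22)"
```

```text
clock 11.625 pos [ 0.4321 -0.1862  0.2709] down [ 0.  0. -1.] ytool yaw 0.225 open 0.059658832858697386 F [-0.1 -0.4  0.7] grip 0.0 q [ 0.83  0.13 -0.56  1.92  0.08  1.11  0.46]
 shift [-0.0052 -0.0032  0.1919]
 rz 0.005
```

Call:
send_rows:
  plan:
    - {"jaw": 0.3, "x": -0.0052, "y": -0.0032, "z": 0.02, "rx": 0, "ry": 0, "rz": 0}
    - {"jaw": 0.3, "x": 0, "y": 0, "z": 0.05, "rx": 0, "ry": 0, "rz": 0}
    - {"jaw": 0.3, "x": 0, "y": 0, "z": 0.05, "rx": 0, "ry": 0, "rz": 0}
    - {"jaw": 0.3, "x": 0, "y": 0, "z": 0.04, "rx": 0, "ry": 0, "rz": 0}
    - {"jaw": 0.3, "x": 0, "y": 0, "z": 0.03, "rx": 0, "ry": 0, "rz": 0}
    - {"jaw": 0.3, "x": 0, "y": 0, "z": 0, "rx": 0, "ry": 0, "rz": 0}

```text
clock: 12.38
eef_pos: [0.4285, -0.1923, 0.0792]
tcp_rot: [-1.956, -2.452, 0.001]
wrist_force: [0.1, 0.6, 0.2]
opening: 0.0597
grip_force: 0.0
```

```bash
python3 -c "
from h import *
to([.4302,-.192,.078],.22)
env.grab_frame('top')
for c in('top','side'):print([(d['p'],d['position']) for d in env.search_frame('driver',c)])"
```

```text
clock 12.375 pos [ 0.4285 -0.1923  0.0792] down [-0.004  0.003 -1.   ] ytool yaw 0.224 open 0.05973719830388185 F [0.1 0.6 0.2] grip 0.0 q [ 0.74  0.39 -0.49  2.13  0.29  0.69  0.28]
 shift [-0.0001  0.0018  0.0012]
 rz 0.004
[(0.38, [0.4332, -0.1762, 0.0624])]
[(0.86, [0.4232, -0.202, 0.0884])]
```

Call:
send_rows:
  plan:
    - {"jaw": 0.5, "x": 0, "y": 0.0018, "z": 0.001, "rx": 0, "ry": 0, "rz": 0}
    - {"jaw": 0.65, "x": 0, "y": 0, "z": 0, "rx": 0, "ry": 0, "rz": 0}
    - {"jaw": 0.8, "x": 0, "y": 0, "z": 0, "rx": 0, "ry": 0, "rz": 0}
    - {"jaw": 0.8, "x": 0, "y": 0, "z": 0, "rx": 0, "ry": 0, "rz": 0}
    - {"jaw": 0.9, "x": 0, "y": 0, "z": 0, "rx": 0, "ry": 0, "rz": 0}
    - {"jaw": 0.9, "x": 0, "y": 0, "z": 0, "rx": 0, "ry": 0, "rz": 0}
  squeeze: 60

```text
clock: 13.28
eef_pos: [0.4317, -0.1939, 0.0806]
tcp_rot: [1.96, 2.454, -0.001]
wrist_force: [-0.2, -0.2, 6.4]
opening: 0.0233
grip_force: 59.3
```

```bash
python3 -c "
from h import *
to(None)"
```

```text
clock 13.275 pos [ 0.4317 -0.1939  0.0806] down [ 0.001 -0.001 -1.   ] ytool yaw 0.223 open 0.023322999411874015 F [-0.2 -0.2  6.4] grip 59.27550673484802 q [ 0.74  0.39 -0.49  2.12  0.29  0.69  0.28]
```

Call:
send_rows:
  plan:
    - {"jaw": 0.9, "x": 0, "y": 0, "z": -0.01, "rx": 0, "ry": 0, "rz": 0}
    - {"jaw": 0.9, "x": 0, "y": 0, "z": -0.02, "rx": 0, "ry": 0, "rz": 0}
    - {"jaw": 0.9, "x": 0, "y": 0, "z": -0.03, "rx": 0, "ry": 0, "rz": 0}
    - {"jaw": 0.9, "x": 0, "y": 0, "z": -0.04, "rx": 0, "ry": 0, "rz": 0}
    - {"jaw": 0.9, "x": 0, "y": 0, "z": -0.04, "rx": 0, "ry": 0, "rz": 0}
    - {"jaw": 0.9, "x": 0, "y": 0, "z": -0.02, "rx": 0, "ry": 0, "rz": 0}
    - {"jaw": 0.9, "x": 0, "y": 0, "z": 0, "rx": 0, "ry": 0, "rz": 0}

```text
clock: 14.15
eef_pos: [0.4321, -0.1938, 0.2414]
tcp_rot: [1.958, 2.452, 0.0]
wrist_force: [0.2, 0.2, -1.6]
opening: 0.0235
grip_force: 58.8
```

```bash
python3 - <<'E'
from h import *
to(None)
s=env.read_state();p=np.array(s["eef_pos"]);print(proj("side",p-[0,0,.0746]))
im=env.grab_frame("side")[:,:,::-1]
print([(d['p'],d['position']) for d in env.search_frame('driver_tip','side')])
u,v=np.int32(proj("side",p-[0,0,.04])[0])
cv2.imwrite("pics/c6.png",cv2.resize(im[v-40:v+40,u-40:u+40],(560,560),interpolation=2))
E
```

```text
clock 14.15 pos [ 0.4321 -0.1938  0.2414] down [ 0.003 -0.002 -1.   ] ytool yaw 0.223 open 0.023491143042743856 F [ 0.2  0.2 -1.6] grip 58.836554288864136 q [ 0.84  0.17 -0.56  1.96  0.11  1.04  0.45]
[[299.99568095 290.39015574]]
[(0.62, [0.4329, -0.2018, 0.2302])]
```

View pics/c6.png

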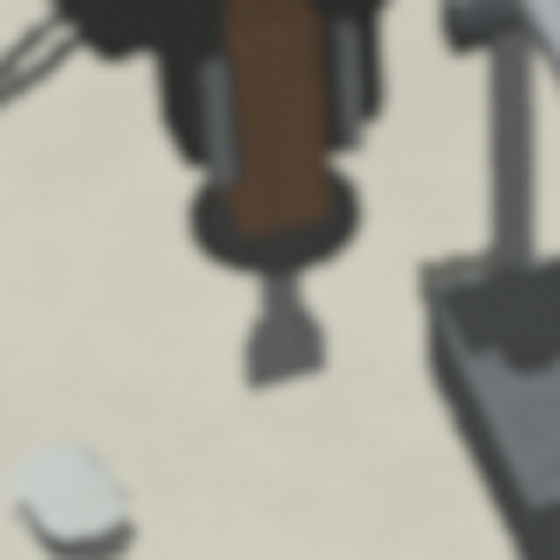

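```bash
python3 - <<'E'
from h import *
im=cv2.imread("pics/top0.png",0).astype(float)
best=[]
for k in range(1):
    c0=W(H,[0,-.098,.152])[0]
    # rectify patch 40mm, 0.25mm/px  u along +y left.., simple grid in world
    g=np.arange(-.02,.02,.00025);X,Y=np.meshgrid(g,g,indexing="ij")
    P=np.c_[c0[0]+X.ravel(),c0[1]+Y.ravel(),np.full(X.size,.152)]
    uv=proj("top",P).astype(np.float32)
    I=cv2.remap(im.astype(np.float32),uv[:,0].reshape(X.shape),uv[:,1].reshape(X.shape),cv2.INTER_CUBIC)
    def cost(v):
        th,ox,oy,rad=v
        r=np.hypot(X-ox,Y-oy);m=r<.0135
        d=abs(-(X-ox)*np.sin(th)+(Y-oy)*np.cos(th))
        return I[m&(d<.003)].mean()-I[m&(d>.004)].mean()
    res=[(cost((th,ox,oy,0)),th,ox,oy) for th in np.arange(-.4,.75,.025) for ox in np.arange(-.004,.0041,.001) for oy in np.arange(-.004,.0041,.0005)]
    res.sort();print(np.round(res[:6],4))
# ring dark circle centre: dark pixel radius match
def ring(ox,oy):
    r=np.hypot(X-ox,Y-oy);return I[(r>.0165)&(r<.0195)].mean()
rr=sorted((ring(a,b),a,b) for a in np.arange(-.004,.0041,.0005) for b in np.arange(-.004,.0041,.0005));print(np.round(rr[:4],4),c0)
E
```

```text
[[-8.73120e+01  3.00000e-01  0.00000e+00 -1.00000e-03]
 [-8.72867e+01  2.75000e-01  0.00000e+00 -1.00000e-03]
 [-8.71464e+01  2.75000e-01  2.00000e-03 -5.00000e-04]
 [-8.71129e+01  3.00000e-01  2.00000e-03 -5.00000e-04]
 [-8.68484e+01  2.75000e-01  1.00000e-03 -1.00000e-03]
 [-8.68266e+01  2.75000e-01  1.00000e-03 -5.00000e-04]]
[[5.28258e+01 5.00000e-04 0.00000e+00]
 [5.28663e+01 0.00000e+00 0.00000e+00]
 [5.32157e+01 0.00000e+00 5.00000e-04]
 [5.33324e+01 5.00000e-04 5.00000e-04]] [ 0.59469369 -0.14270259  0.152     ]
```

```bash
python3 -c "
from h import *
to([.5953,-.144,.241],.287)"
```

```text
clock 14.25 pos [ 0.4307 -0.1934  0.2391] down [-0.001  0.    -1.   ] ytool yaw 0.223 open 0.023229914026152546 F [-0.1  0.4 -2.4] grip 58.83777737617493 q [ 0.84  0.17 -0.56  1.96  0.11  1.04  0.45]
 shift [ 0.0118  0.1715 -0.0021]
 rz -0.064
```

Call:
send_rows:
  plan:
    - {"jaw": 0.9, "x": 0.002, "y": 0.0285, "z": -0.002, "rx": 0, "ry": 0, "rz": 0}
    - {"jaw": 0.9, "x": 0.002, "y": 0.0286, "z": 0, "rx": 0, "ry": 0, "rz": 0}
    - {"jaw": 0.9, "x": 0.002, "y": 0.0286, "z": 0, "rx": 0, "ry": 0, "rz": 0}
    - {"jaw": 0.9, "x": 0.002, "y": 0.0286, "z": 0, "rx": 0, "ry": 0, "rz": 0}
    - {"jaw": 0.9, "x": 0.002, "y": 0.0286, "z": 0, "rx": 0, "ry": 0, "rz": 0}
    - {"jaw": 0.9, "x": 0.0018, "y": 0.0286, "z": 0, "rx": 0, "ry": 0, "rz": -0.064}
    - {"jaw": 0.9, "x": 0, "y": 0, "z": 0, "rx": 0, "ry": 0, "rz": 0}
    - {"jaw": 0.9, "x": 0, "y": 0, "z": 0, "rx": 0, "ry": 0, "rz": 0}

```text
clock: 15.25
eef_pos: [0.5949, -0.1443, 0.2402]
tcp_rot: [-1.88, -2.514, 0.003]
wrist_force: [-0.3, -0.3, -0.9]
opening: 0.0231
grip_force: 59.2
```

```bash
python3 - <<'E'
from h import *
to([.5953,-.144,.2266],.287)
E
```

```text
clock 15.25 pos [ 0.5949 -0.1443  0.2402] down [-0.003  0.    -1.   ] ytool yaw 0.287 open 0.023114899439729816 F [-0.3 -0.3 -0.9] grip 59.198423624038696 q [ 0.6   0.42 -0.58  1.65  0.25  1.15  0.24]
 shift [0.0001 0.0005 0.0136]
 rz -0.0
```

Call:
send_rows:
  plan:
    - {"jaw": 0.9, "x": 0, "y": 0, "z": 0.006, "rx": 0, "ry": 0, "rz": 0}
    - {"jaw": 0.9, "x": 0, "y": 0, "z": 0.005, "rx": 0, "ry": 0, "rz": 0}
    - {"jaw": 0.9, "x": 0, "y": 0, "z": 0.003, "rx": 0, "ry": 0, "rz": 0}
    - {"jaw": 0.9, "x": 0, "y": 0, "z": 0.002, "rx": 0, "ry": 0, "rz": 0}
    - {"jaw": 0.9, "x": 0, "y": 0, "z": 0.001, "rx": 0, "ry": 0, "rz": 0}
    - {"jaw": 0.9, "x": 0, "y": 0, "z": 0, "rx": 0, "ry": 0, "rz": 0}

```text
clock: 16.0
eef_pos: [0.5961, -0.1443, 0.2248]
tcp_rot: [1.881, 2.516, -0.0]
wrist_force: [0.8, -0.7, -2.7]
opening: 0.0232
grip_force: 59.3
```

```bash
python3 - <<'E'
from h import *
to([.5953,-.144,.2196],.287)
E
```

```text
clock 16.0 pos [ 0.5961 -0.1443  0.2248] down [ 0. -0. -1.] ytool yaw 0.287 open 0.02321470286589065 F [ 0.8 -0.7 -2.7] grip 59.25489842891693 q [ 0.6   0.44 -0.58  1.67  0.26  1.11  0.23]
 shift [ 0.0005 -0.0007  0.0052]
 rz -0.0
```

Call:
send_rows:
  plan:
    - {"jaw": 0.9, "x": 0, "y": 0, "z": 0.002, "rx": 0, "ry": 0, "rz": 0}
    - {"jaw": 0.9, "x": 0, "y": 0, "z": 0.002, "rx": 0, "ry": 0, "rz": 0}
    - {"jaw": 0.9, "x": 0, "y": 0, "z": 0.001, "rx": 0, "ry": 0, "rz": 0}
    - {"jaw": 0.9, "x": 0, "y": 0, "z": 0.001, "rx": 0, "ry": 0, "rz": 0}
    - {"jaw": 0.9, "x": 0, "y": 0, "z": 0, "rx": 0, "ry": 0, "rz": 0}

```text
clock: 16.62
eef_pos: [0.5962, -0.1443, 0.2196]
tcp_rot: [1.881, 2.515, -0.001]
wrist_force: [-1.6, -1.6, 4.4]
opening: 0.0234
grip_force: 59.9
```

```bash
python3 - <<'E'
from h import *
to([.5953,-.144,.2196],.287)
E
```

```text
clock 16.625 pos [ 0.5962 -0.1443  0.2196] down [ 0.    -0.001 -1.   ] ytool yaw 0.287 open 0.023419618681620274 F [-1.6 -1.6  4.4] grip 59.9164742231369 q [ 0.59  0.44 -0.58  1.68  0.26  1.1   0.23]
 shift [ 0.0005 -0.0008 -0.    ]
 rz -0.0
```

Call:
send_rows:
  plan:
    - {"jaw": 0.9, "x": 0, "y": 0, "z": 0, "rx": 0, "ry": 0, "rz": 0.1}
    - {"jaw": 0.9, "x": 0, "y": 0, "z": 0, "rx": 0, "ry": 0, "rz": 0.1}
    - {"jaw": 0.9, "x": 0, "y": 0, "z": 0, "rx": 0, "ry": 0, "rz": 0.1}
    - {"jaw": 0.9, "x": 0, "y": 0, "z": 0, "rx": 0, "ry": 0, "rz": 0.1}
    - {"jaw": 0.9, "x": 0, "y": 0, "z": 0, "rx": 0, "ry": 0, "rz": 0}
  squeeze: 80

```text
clock: 17.25
eef_pos: [0.5955, -0.1456, 0.2196]
tcp_rot: [2.343, 2.09, -0.004]
wrist_force: [-3.0, -2.3, 5.6]
opening: 0.023
grip_force: 78.0
```

```bash
python3 - <<'E'
from h import *
to([.5953,-.144,.2196],.287-1.47); print(env.read_state()["moment"])
E
```

```text
clock 17.25 pos [ 0.5955 -0.1456  0.2196] down [-0.001 -0.003 -1.   ] ytool yaw -0.114 open 0.02303699494065873 F [-3.  -2.3  5.6] grip 77.97857880592346 q [ 0.53  0.42 -0.49  1.68  0.22  1.09 -0.14]
 shift [ 0.0016 -0.0004  0.    ]
 rz 1.069
[-0.84535541  0.8847671   0.04661366]
```

Call:
send_rows:
  plan:
    - {"jaw": 0.9, "x": 0, "y": 0, "z": 0, "rx": 0, "ry": 0, "rz": 0.1}
    - {"jaw": 0.9, "x": 0, "y": 0, "z": 0, "rx": 0, "ry": 0, "rz": 0.1}
    - {"jaw": 0.9, "x": 0, "y": 0, "z": 0, "rx": 0, "ry": 0, "rz": 0.1}
    - {"jaw": 0.9, "x": 0, "y": 0, "z": 0, "rx": 0, "ry": 0, "rz": 0.1}
    - {"jaw": 0.9, "x": 0, "y": 0, "z": 0, "rx": 0, "ry": 0, "rz": 0.1}
    - {"jaw": 0.9, "x": 0, "y": 0, "z": 0, "rx": 0, "ry": 0, "rz": 0.1}
    - {"jaw": 0.9, "x": 0, "y": 0, "z": 0, "rx": 0, "ry": 0, "rz": 0.1}
    - {"jaw": 0.9, "x": 0, "y": 0, "z": 0, "rx": 0, "ry": 0, "rz": 0.1}
    - {"jaw": 0.9, "x": 0, "y": 0, "z": 0, "rx": 0, "ry": 0, "rz": 0.1}
    - {"jaw": 0.9, "x": 0, "y": 0, "z": 0, "rx": 0, "ry": 0, "rz": 0}

```text
clock: 18.5
eef_pos: [0.5931, -0.1449, 0.2196]
tcp_rot: [-3.02, -0.863, 0.011]
wrist_force: [-7.9, -2.5, 9.6]
opening: 0.0229
grip_force: 78.5
```

```bash
python3 - <<'E'
from h import *
to([.5953,-.144,.2196],.287-1.47); print(env.read_state()["moment"])
E
```

```text
clock 18.5 pos [ 0.5931 -0.1449  0.2196] down [-0.007 -0.002 -1.   ] ytool yaw -1.014 open 0.022882885511727426 F [-7.9 -2.5  9.6] grip 78.48865985870361 q [ 0.4   0.4  -0.3   1.69  0.13  1.08 -0.96]
 shift [ 0.0023  0.0004 -0.0001]
 rz 0.169
[-0.36367305  2.40006473  0.06290388]
```

Call:
send_rows:
  plan:
    - {"jaw": 0.9, "x": 0.001, "y": 0, "z": -0.0005, "rx": 0, "ry": 0, "rz": 0.05}
    - {"jaw": 0.9, "x": 0, "y": 0, "z": 0, "rx": 0, "ry": 0, "rz": 0.05}
    - {"jaw": 0.9, "x": 0, "y": 0, "z": 0, "rx": 0, "ry": 0, "rz": 0.05}
    - {"jaw": 0.9, "x": 0, "y": 0, "z": 0, "rx": 0, "ry": 0, "rz": 0.05}
    - {"jaw": 0.9, "x": 0, "y": 0, "z": 0, "rx": 0, "ry": 0, "rz": 0}

```text
clock: 19.12
eef_pos: [0.593, -0.1443, 0.2196]
tcp_rot: [-3.091, -0.558, 0.015]
wrist_force: [-9.4, -0.9, 9.6]
opening: 0.0233
grip_force: 78.5
```

```bash
python3 - <<'E'
from h import *
to([.5953,-.144,.2196],.287-1.47); print(env.read_state()["moment"])
E
```

```text
clock 19.125 pos [ 0.593  -0.1443  0.2196] down [-0.009 -0.001 -1.   ] ytool yaw -1.214 open 0.02325484005221014 F [-9.4 -0.9  9.6] grip 78.48727226257324 q [ 0.37  0.39 -0.26  1.69  0.12  1.08 -1.15]
 shift [ 0.0023  0.0005 -0.    ]
 rz -0.031
[-0.37824455  2.7958372   0.04408257]
```

Call:
send_rows:
  plan:
    - {"jaw": 0.9, "x": 0, "y": 0, "z": -0.0005, "rx": 0, "ry": 0, "rz": 0.05}
    - {"jaw": 0.9, "x": 0, "y": 0, "z": 0, "rx": 0, "ry": 0, "rz": 0.05}
    - {"jaw": 0.9, "x": 0, "y": 0, "z": 0, "rx": 0, "ry": 0, "rz": 0}

```text
clock: 19.5
eef_pos: [0.5928, -0.1441, 0.2196]
tcp_rot: [-3.115, -0.405, 0.016]
wrist_force: [-9.0, -0.8, 7.5]
opening: 0.0231
grip_force: 78.3
```

```bash
python3 - <<'E'
from h import *
to([.5953,-.144,.2196],.287-1.47); print(env.read_state()["moment"])
im=env.grab_frame("top"); 
for n in("bolt","screw_top"): print(n,[(round(d["p"],2),np.round(d["position"],3)) for d in env.search_frame(n,"top")[:2]])
E
```

```text
clock 19.5 pos [ 0.5928 -0.1441  0.2196] down [-0.01  -0.001 -1.   ] ytool yaw -1.312 open 0.02308443644216684 F [-9.  -0.8  7.5] grip 78.25479984283447 q [ 0.35  0.39 -0.24  1.69  0.11  1.08 -1.24]
 shift [ 0.0024  0.0006 -0.    ]
 rz -0.129
[-0.30045104  2.73047401  0.42466896]
bolt []
screw_top [(0.61, array([ 0.57 , -0.047,  0.158])), (0.35, array([ 0.426, -0.162,  0.055]))]
```

Call:
send_rows:
  plan:
    - {"jaw": 0.9, "x": 0, "y": 0, "z": 0, "rx": 0, "ry": 0, "rz": 0.04}
    - {"jaw": 0.9, "x": 0, "y": 0, "z": 0, "rx": 0, "ry": 0, "rz": 0}

```text
clock: 19.9
eef_pos: [0.5932, -0.1438, 0.2196]
tcp_rot: [3.122, 0.345, -0.015]
wrist_force: [-7.4, -0.5, 7.8]
opening: 0.0231
grip_force: 78.6
```

```bash
python3 - <<'E'
from h import *
to([.5953,-.144,.2196],.287-1.47); print(env.read_state()["moment"])
E
```

```text
clock 19.9 pos [ 0.5932 -0.1438  0.2196] down [-0.009 -0.001 -1.   ] ytool yaw -1.351 open 0.023089024025499515 F [-7.4 -0.5  7.8] grip 78.55896592140198 q [ 0.34  0.39 -0.24  1.69  0.1   1.08 -1.27]
 shift [0.0021 0.0006 0.    ]
 rz -0.168
[-0.2456961   2.54306072  0.6179695 ]
```

Call:
send_rows:
  plan:
    - {"jaw": 0.9, "x": 0, "y": 0, "z": 0, "rx": 0, "ry": 0, "rz": -0.12}
    - {"jaw": 0.9, "x": 0.001, "y": 0, "z": 0, "rx": 0, "ry": 0, "rz": -0.12}
    - {"jaw": 0.9, "x": 0, "y": 0, "z": -0.002, "rx": 0, "ry": 0, "rz": 0}
    - {"jaw": 0.9, "x": 0, "y": 0, "z": -0.005, "rx": 0, "ry": 0, "rz": 0}
    - {"jaw": 0.9, "x": 0, "y": 0, "z": -0.015, "rx": 0, "ry": 0, "rz": 0}
    - {"jaw": 0.9, "x": 0, "y": 0, "z": -0.01, "rx": 0, "ry": 0, "rz": 0}
    - {"jaw": 0.9, "x": 0, "y": 0, "z": 0, "rx": 0, "ry": 0, "rz": 0}

```text
clock: 20.78
eef_pos: [0.5995, -0.1427, 0.254]
tcp_rot: [3.058, 0.714, 0.007]
wrist_force: [0.5, 0.6, -1.6]
opening: 0.0231
grip_force: 78.9
```

```bash
python3 - <<'E'
from h import *
to([.432,-.1939,.252],.223)
E
```

```text
clock 20.775 pos [ 0.5995 -0.1427  0.254 ] down [ 0.005 -0.    -1.   ] ytool yaw -1.112 open 0.023090652970556687 F [ 0.5  0.6 -1.6] grip 78.8859236240387 q [ 0.38  0.37 -0.29  1.64  0.11  1.14 -1.05]
 shift [-0.1729 -0.0282  0.0012]
 rz -1.335
```

Call:
send_rows:
  plan:
    - {"jaw": 0.9, "x": -0.0432, "y": -0.007, "z": 0, "rx": 0, "ry": 0, "rz": 0}
    - {"jaw": 0.9, "x": -0.0432, "y": -0.007, "z": 0, "rx": 0, "ry": 0, "rz": 0}
    - {"jaw": 0.9, "x": -0.0432, "y": -0.007, "z": 0, "rx": 0, "ry": 0, "rz": 0}
    - {"jaw": 0.9, "x": -0.0432, "y": -0.007, "z": 0, "rx": 0, "ry": 0, "rz": 0}
    - {"jaw": 0.9, "x": 0, "y": 0, "z": 0, "rx": 0, "ry": 0, "rz": -0.18}
    - {"jaw": 0.9, "x": 0, "y": 0, "z": 0, "rx": 0, "ry": 0, "rz": -0.18}
    - {"jaw": 0.9, "x": 0, "y": 0, "z": 0, "rx": 0, "ry": 0, "rz": -0.18}
    - {"jaw": 0.9, "x": 0, "y": 0, "z": 0, "rx": 0, "ry": 0, "rz": -0.18}
    - {"jaw": 0.9, "x": 0, "y": 0, "z": 0, "rx": 0, "ry": 0, "rz": -0.18}
    - {"jaw": 0.9, "x": 0, "y": 0, "z": 0, "rx": 0, "ry": 0, "rz": -0.18}
    - {"jaw": 0.9, "x": 0, "y": 0, "z": 0, "rx": 0, "ry": 0, "rz": -0.18}
    - {"jaw": 0.9, "x": 0, "y": 0, "z": 0, "rx": 0, "ry": 0, "rz": -0.075}

```text
clock: 22.28
eef_pos: [0.4308, -0.1942, 0.252]
tcp_rot: [1.957, 2.457, 0.001]
wrist_force: [-0.5, 1.0, -1.3]
opening: 0.0234
grip_force: 78.8
```

```bash
python3 - <<'E'
from h import *
to([.431,-.1935,.145],.223)
im=env.grab_frame("top")[155:295,285:465,::-1]; im2=env.grab_frame("side")[250:390,230:410,::-1]
cv2.imwrite("pics/c7.png",cv2.resize(np.hstack([im,im2]),(792,308),interpolation=2))
E
```

```text
clock 22.275 pos [ 0.4308 -0.1942  0.252 ] down [ 0.001 -0.    -1.   ] ytool yaw 0.225 open 0.023405650851890142 F [-0.5  1.  -1.3] grip 78.81600737571716 q [ 0.68  0.14 -0.38  1.95  0.06  1.06  0.5 ]
 shift [0.0007 0.0002 0.107 ]
 rz 0.002
```

View pics/c7.png

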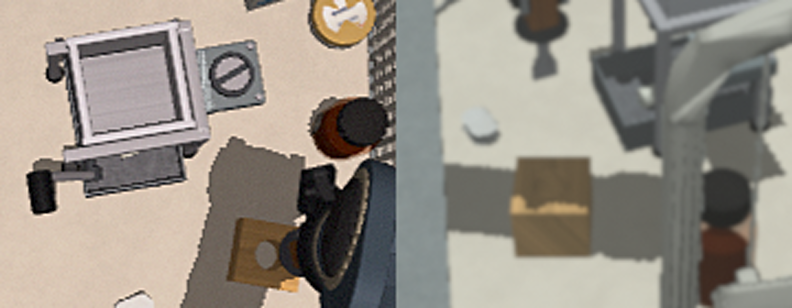

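```bash
python3 - <<'E'
from h import *
im=cv2.cvtColor(env.grab_frame("top"),cv2.COLOR_RGB2GRAY).astype(np.float32)
c0=W(H,[0,-.098,.152])[0];g=np.arange(-.02,.02,.00025);X,Y=np.meshgrid(g,g,indexing="ij")
uv=proj("top",np.c_[c0[0]+X.ravel(),c0[1]+Y.ravel(),np.full(X.size,.152)]).astype(np.float32)
I=cv2.remap(im,uv[:,0].reshape(X.shape),uv[:,1].reshape(X.shape),cv2.INTER_CUBIC)
def cost(th,ox,oy):
    m=np.hypot(X-ox,Y-oy)<.0135;d=abs(-(X-ox)*np.sin(th)+(Y-oy)*np.cos(th))
    return I[m&(d<.003)].mean()-I[m&(d>.004)].mean()
res=sorted((cost(th,ox,oy),th-H[2],ox,oy) for th in np.arange(-1.5,-.4,.025) for ox in np.arange(-.002,.0021,.001) for oy in np.arange(-.002,.0021,.001))
print(np.round(res[:5],3))
E
```

```text
[[-1.01311e+02 -1.18800e+00  1.00000e-03 -1.00000e-03]
 [-1.01151e+02 -1.21300e+00  1.00000e-03 -1.00000e-03]
 [-1.00603e+02 -1.16300e+00  1.00000e-03 -1.00000e-03]
 [-1.00222e+02 -1.23800e+00  1.00000e-03 -1.00000e-03]
 [-9.99380e+01 -1.18800e+00  0.00000e+00  1.00000e-03]]
```

Call:
send_rows:
  plan:
    - {"jaw": 0.9, "x": 0.0007, "y": 0.0002, "z": 0.04, "rx": 0, "ry": 0, "rz": 0}
    - {"jaw": 0.9, "x": 0, "y": 0, "z": 0.04, "rx": 0, "ry": 0, "rz": 0}
    - {"jaw": 0.9, "x": 0, "y": 0, "z": 0.026, "rx": 0, "ry": 0, "rz": 0}
    - {"jaw": 0.9, "x": 0, "y": 0, "z": 0, "rx": 0, "ry": 0, "rz": 0}
    - {"jaw": 0.9, "x": 0, "y": 0, "z": 0, "rx": 0, "ry": 0, "rz": 0}

```text
clock: 23.05
eef_pos: [0.4315, -0.194, 0.1469]
tcp_rot: [1.961, 2.452, 0.001]
wrist_force: [0.0, -0.2, 0.1]
opening: 0.0232
grip_force: 78.9
```

```bash
python3 - <<'E'
from h import *
to([.4317,-.1939,.0806],.223)
E
```

```text
clock 23.05 pos [ 0.4315 -0.194   0.1469] down [ 0.002 -0.001 -1.   ] ytool yaw 0.221 open 0.02322246612225714 F [ 0.  -0.2  0.1] grip 78.86809587478638 q [ 0.65  0.27 -0.37  2.07  0.13  0.82  0.42]
 shift [0.0001 0.0001 0.0663]
 rz -0.002
```

Call:
send_rows:
  plan:
    - {"jaw": 0.9, "x": 0, "y": 0, "z": 0.015, "rx": 0, "ry": 0, "rz": 0}
    - {"jaw": 0.9, "x": 0, "y": 0, "z": 0.02, "rx": 0, "ry": 0, "rz": 0}
    - {"jaw": 0.9, "x": 0, "y": 0, "z": 0.02, "rx": 0, "ry": 0, "rz": 0}
    - {"jaw": 0.9, "x": 0, "y": 0, "z": 0.008, "rx": 0, "ry": 0, "rz": 0}
    - {"jaw": 0.9, "x": 0, "y": 0, "z": 0.003, "rx": 0, "ry": 0, "rz": 0}
    - {"jaw": 0.9, "x": 0, "y": 0, "z": 0, "rx": 0, "ry": 0, "rz": 0}
    - {"jaw": 0.9, "x": 0, "y": 0, "z": 0, "rx": 0, "ry": 0, "rz": 0}

```text
clock: 23.92
eef_pos: [0.4305, -0.1939, 0.0807]
tcp_rot: [1.962, 2.453, -0.001]
wrist_force: [-2.2, 0.4, 6.7]
opening: 0.0227
grip_force: 79.5
```

```bash
python3 - <<'E'
from h import *
to([.4317,-.1939,.0806],.223)
E
```

```text
clock 23.925 pos [ 0.4305 -0.1939  0.0807] down [ 0.    -0.001 -1.   ] ytool yaw 0.222 open 0.02270949251771263 F [-2.2  0.4  6.7] grip 79.54355835914612 q [ 0.62  0.37 -0.34  2.13  0.2   0.67  0.36]
 shift [-0.0002  0.0011  0.0001]
 rz -0.001
```

Seated (same height and force as at the grasp). Release and retreat up, then away.

Call:
send_rows:
  plan:
    - {"jaw": 0.6, "x": 0, "y": 0, "z": 0, "rx": 0, "ry": 0, "rz": 0}
    - {"jaw": 0.3, "x": 0, "y": 0, "z": 0, "rx": 0, "ry": 0, "rz": 0}
    - {"jaw": 0.3, "x": 0, "y": 0, "z": 0, "rx": 0, "ry": 0, "rz": 0}
    - {"jaw": 0.3, "x": 0, "y": 0, "z": 0, "rx": 0, "ry": 0, "rz": 0}
    - {"jaw": 0.3, "x": 0, "y": 0, "z": -0.02, "rx": 0, "ry": 0, "rz": 0}
    - {"jaw": 0.3, "x": 0, "y": 0, "z": -0.05, "rx": 0, "ry": 0, "rz": 0}
    - {"jaw": 0.3, "x": 0, "y": 0, "z": -0.05, "rx": 0, "ry": 0, "rz": 0}
    - {"jaw": 0.3, "x": 0, "y": 0, "z": -0.05, "rx": 0, "ry": 0, "rz": 0}
    - {"jaw": 0.3, "x": -0.05, "y": 0, "z": -0.03, "rx": 0, "ry": 0, "rz": 0}
    - {"jaw": 0.3, "x": -0.05, "y": -0.03, "z": 0, "rx": 0, "ry": 0, "rz": 0}
    - {"jaw": 0.3, "x": 0, "y": 0, "z": 0, "rx": 0, "ry": 0, "rz": 0}

```text
clock: 25.3
eef_pos: [0.4209, -0.3029, 0.2797]
tcp_rot: [1.973, 2.444, -0.003]
wrist_force: [-0.4, 0.5, -0.7]
opening: 0.0598
grip_force: 0.0
```

```bash
python3 - <<'E'
from h import *
to(None)
a=env.grab_frame("side")[180:370,240:430,::-1]; b=env.grab_frame("top")[155:310,285:465,::-1]
cv2.imwrite("pics/c8.png",np.hstack([cv2.resize(a,(400,400),interpolation=2),cv2.resize(b,(400,400),interpolation=2)]))
E
```

```text
clock 25.3 pos [ 0.4209 -0.3029  0.2797] down [-0.001 -0.002 -1.   ] ytool yaw 0.213 open 0.059826791683363516 F [-0.4  0.5 -0.7] grip 0.0 q [ 0.81  0.19 -0.31  1.82  0.07  1.14  0.69]
```

View pics/c8.png

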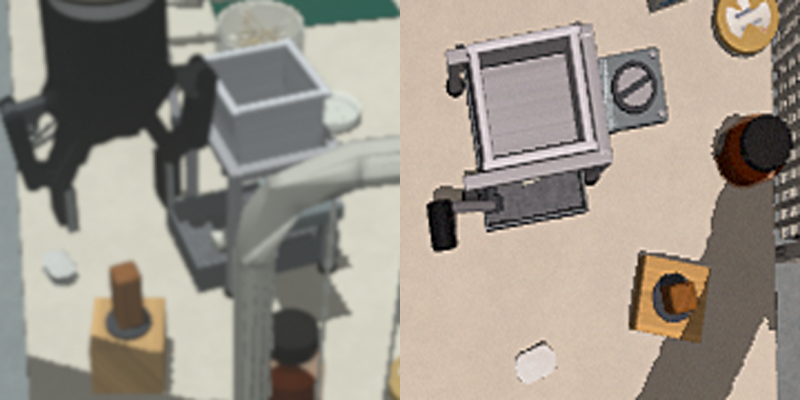

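```bash
python3 -c "
from station import env
print(env.sign_off())"
```

```text
the job is handed in; nothing more can be done
None
```

The job is handed in after 25 s of the 72 s: hopper emptied and trap shut again, latch screw turned to its hard stop (slot about 1.2 rad clockwise, bolt home), and screwdriver back upright in its stand; the bin is empty, but I only saw one pot in the tray (the bin hides most of it), so all four landing there is inferred.

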